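# Hang up the ear defenders

## Robot

A 6-joint arm with a two-finger parallel gripper is mounted at the origin on the work surface. World frame = base frame: x ahead of the robot, y to its left, z up, the work surface at z = 0. Lengths are in m, angles in rad, forces in N, time in s.
With the tool pointing down it reaches from about 0.35 to 0.975 m from the base axis. Payload 17.4 kg.
Tool frame: the origin (TCP) lies at the very end of the fingers, on their centre line; the grasp point (between the pads) lies 19 mm behind it; y points along the fingers, z is the direction in which the jaws open and shut, and the axes are right-handed (so a half turn about y gives the same grasp; the last joint's range is limited). The gripper opens to 85 mm and grips with 20 to 120 N. Pads are 22 mm wide; open, the fingers measure 114 mm over their backs; the gripper's body (76 mm by 85 mm) begins 54 mm behind the grasp point. The pads swing forward as they close: fully open they stand 13 mm farther back than shut.
Start: joints at [1.215, 0.116, 1.442, -0, 1.584, -0.038], TCP at [0.211, 0.641, 0.231] pointing down, gripper open.
Joint ranges: [-2.83, 2.83], [-0.83, 2.19], [0.07, 2.5], [-1.14, 4.28], [0.01, 3], [-2.97, 2.97]. Speed limits (rad/s): [1.89, 1.89, 2.22, 3.14, 3.14, 3.14].

## Interface

Orientations are given as a 3x3 rotation matrix whose columns are the frame's x, y, z axes.
In Python, from plant import bot, vision, job gives the robot as it stands.
- The arm moves only by the tool step_arm, never from a script. Its argument "plan" is a list of rows, each an object of numbers: "x", "y", "z": the shift along the world's x, y, z in m; "spin": the turn about the world's z in rad. In form: [{"x": .., "y": .., "z": .., "spin": ..}, ...]. A call has exactly 10 rows; each row is the pose to reach, as a shift and turn from the pose measured when the call began; what a row does not reach only later rows make up. A row lasts 1/10 s, in which the tool goes at most 50 mm and 8.59 degrees, less where a joint would pass 70% of its speed; a pose out of reach is approached as far as the arm can. A call with a gripper value outside its range is refused whole. "grip" is the gripper command: -1 is shut, 1 is fully open, values between are in proportion, set as the call begins (left out, the last holds). The fingers move at their own pace and stop on an object; the grip force is fixed at half the most. Time passes only in rows, so rows that repeat a pose let the fingers close, or fill a call up. It gives the time, the measured TCP pose, the force and the opening at its end, in the units of the state.
- bot.get_obs(): the state, without advancing time (a new reading comes with each control period).
- vision.grab_frame(name): name is "scene" or "top" or "wrist"; returns a dict with "color" (480x640x3 uint8, red, green, blue), "depth" (480x640 float32, m along the optical axis (not along the pixel's ray), 0 where there is no reading), "fx", "fy", "cx", "cy" (pixels), "pose" (4x4, takes a point from camera to world coordinates); the wrist camera has in their place "tool_from_camera" (4x4, takes a point from camera to tool coordinates, whose origin is the TCP and whose axes are the tool frame's). Camera axes: x right, y up, looking along -z (the intrinsics and any distortion apply to the point x, -y, -z); pixel columns grow to the right and rows downward; lengths in m; the calibration is good to about 2 mm. The wrist camera is an equidistant fisheye: a pixel r from the principal point sees the ray r / f radians off the axis. A picture is of the moment at which its call begins: read the wrist's pose just before it.
- job.sign_off(): hands the job in, once; it reports no verdict.
Trained networks look in a picture, given as the dict that the camera call returned (one of the last four; its "shot" number tells which), for a name from the list of things; names that differ only in an ending like _2 or _b are one class to them, and where a whole thing is asked for, a point or a joint stands for the part that bears it (a point fixed in the world has none). Each returns a list of dicts, best first, with "p" (0 to 1); they miss things now and then, are a little off and sometimes report something else, mostly with a low value. They report only what shows in the picture. A call takes as long as a camera call. They do not tell look-alikes from the thing itself.
- vision.look_for(query, picture): "centre" ([row, column] in pixels, amid what is visible of it).
- vision.outline_of(query, picture): "mask" (480x640 bool, what is visible of it) and "centre" ([row, column] in pixels, amid what is visible of it).
The state is a dict: "t": time; "joint_positions": joint angles; "joint_velocities": joint speeds; "joint_torque": joint torques, N m; "tool_pos": TCP position; "tcp_rot": TCP orientation; "contact_force": force on the tool from outside, world axes, zero at the start; "moment": the same for the moment, N m; "grip_width": finger opening in m.
Only numpy, scipy, OpenCV 4.12 (cv2) and the standard library are available. Lean on these libraries where they do the work, as an engineer would, in place of code of your own. Each camera call takes 0.05 s, during which the arm holds its last target. There are 200 camera calls.

## Task

The ultrasonic cleaner has finished: hang the yellow ear defenders on the horizontal steel bar of the post stand, headband over the bar with one cup hanging freely on each side, and leave them there at rest. Do not drop them, and leave the blue pair, the solvent bottle and the lens canister standing where they are.

Things in the scene. Friction and masses are not known exactly. Their poses are not given: they have to be found in the camera images.
- yellow_muffs: Rigid ear defenders, yellow cups, grey band arching up, 250 g, standing on the cups on the black breadboard (its top 10 mm above the table). 160 (y, cup to cup) x 65 (x) x 158 mm high (z). Origin: centre of the footprint at the cups' undersides. x passes through under the arch. Half-turn symmetric about z. Cups z 0 to 85 mm, 76 mm free gap between them; band 30 mm wide (x).
- crown (a point): Yellow pair: centre of the underside of its crown pad (the face that rests on the bar), 136 mm above its origin. The pad is a yellow block at the top of the band, 30 (x) x 44 (y) x 22 mm, z = 136 to 158 mm; it can be pinched across its 30 mm.
- cup_a (a point): On the yellow ear defenders: centre of the cup on their +y side (y = 66 mm, z = 42 mm).
- cup_b (a point): On the yellow ear defenders: centre of the cup on their -y side (y = -66 mm, z = 42 mm).
- stand: Fixed post stand: black base 70 x 75 x 60 mm, steel post 20 mm thick, 175 mm high, both centred at x = +145 mm, and a level round steel bar, 16 mm thick, along x, top 155 mm above the origin, free from x = -115 (black end stop, 26 mm across, 10 mm long, towards the robot) to +123 mm (black 40 mm clamp, top at 167 mm). Origin: on the breadboard below the middle of the bar.
- bar_top (a point): On the stand: top of the steel bar at the middle of its free length, 155 mm above the stand's origin; x along the bar, y level across it, z up.
- blue_muffs: A second pair of ear defenders, the same size and shape but with blue cups and pad, standing on its cups; to be left alone. Same axes and origin as the yellow pair.
- solvent_bottle: Green bottle with a red cap, 64 mm diameter, 150 mm high, standing; to be left alone. Origin: centre of its underside.
- lens_canister: Silver-grey canister with a black cap, 56 mm diameter, 75 mm high, standing; to be left alone. Origin: centre of its underside.
Not all that is in view belongs to the job. What is shaped like the yellow_muffs but red is not meant.

How it is judged:
At the end, for the whole second after the job is handed in: Yellow pair hangs on the free bar: pad underside within 30 mm sideways, 8 mm below to 12 mm above the bar top, x -105 to 110 mm; cup centres on opposite sides, 25 mm off or more; tilt under 0.35 rad, at rest (0.05 m/s, 0.4 rad/s). Others upright within 30 mm of their starts (x of crown in the frame of bar_top between -0.105 and 0.11 m and y of crown in the frame of bar_top between -0.03 and 0.03 m and z of crown in the frame of bar_top between -0.008 and 0.012 m and ((y of cup_a in the frame of bar_top above 0.025 m and y of cup_b in the frame of bar_top below -0.025 m) or (y of cup_a in the frame of bar_top below -0.025 m and y of cup_b in the frame of bar_top above 0.025 m)) and angle between yellow_muffs's own z axis and vertical below 0.35 rad and contact force between yellow_muffs and stand above 0.8 N and linear speed of yellow_muffs below 0.05 m/s and angular speed of yellow_muffs below 0.4 rad/s and distance of each of blue_muffs, solvent_bottle, lens_canister from where it was at the start of the episode below 0.03 m and angle between each of blue_muffs, solvent_bottle, lens_canister's own z axis and vertical below 0.2 rad); the robot touches nothing.
It fails at once if the yellow ear defenders are dropped: falling at over 0.7 m/s (a drop of about 25 mm or more) without being held (linear speed of yellow_muffs above 0.7 m/s and contact force between the fingers and yellow_muffs below 0.1 N).
It fails at once if the blue ear defenders moved more than 30 mm or knocked over (distance of blue_muffs from where it was at the start of the episode above 0.03 m or angle between blue_muffs's own z axis and vertical above 0.5 rad).
It fails at once if the solvent bottle moved more than 30 mm or knocked over (distance of solvent_bottle from where it was at the start of the episode above 0.03 m or angle between solvent_bottle's own z axis and vertical above 0.5 rad).
It fails at once if the lens canister moved more than 30 mm or knocked over (distance of lens_canister from where it was at the start of the episode above 0.03 m or angle between lens_canister's own z axis and vertical above 0.5 rad).
It also fails if it takes over 51 s, if anything falls off the work surface, if the arm or the gripper's body presses on something with over 40 N, if the wrist force passes 120 N, or if a joint passes its speed limit or range.

## Working session

There is one attempt and no reset: what is moved stays moved. The work goes in short steps, Python scripts to look and compute and a tool call to move; the robot and the scene stay as the last step left them, time stands still between calls to the robot, and variables do not carry over. Pictures are saved under pics/ and viewed, about 8 in all and at most 12, crops included, and the job is handed in when it is done.

Besides the shell and the picture viewer there is one more tool, called after "Emit:" in YAML: its name, and indented under it one key for each argument. step_arm: Moves the arm, as the interface text tells. Its arguments: {"type":"object","properties":{"plan":{"type":"array","items":{"type":"object","properties":{"x":{"type":"number"},"y":{"type":"number"},"z":{"type":"number"},"spin":{"type":"number"}}}},"grip":{"type":"number"}},"required":["plan"]}

```bash
mkdir -p pics
cat > h.py <<'E'
import numpy as np, cv2
from plant import bot, vision, job
def pts(f):
    v,u=np.mgrid[0:480,0:640]; d=f["depth"]
    P=np.stack([(u-f["cx"])/f["fx"]*d,-(v-f["cy"])/f["fy"]*d,-d],-1)
    T=np.array(f["pose"]); W=P@T[:3,:3].T+T[:3,3]; W[d<=0]=np.nan
    return W
def save(f,n,crop=None,s=1):
    c=f["color"][...,::-1]
    if crop: c=c[crop[0]:crop[1],crop[2]:crop[3]]
    cv2.imwrite("pics/"+n,cv2.resize(c,None,fx=s,fy=s))
E
python3 - <<'E'
from h import *
o=bot.get_obs(); print(o["t"],o["tool_pos"],o["tcp_rot"],o["grip_width"])
fs={n:vision.grab_frame(n) for n in("scene","top")}
for n,f in fs.items():
    save(f,n+"0.png"); np.save(n+"0.npy",pts(f)); np.save(n+"c.npy",f["color"]); print(n,f["pose"],[k for k in f],f["fx"])
    W=pts(f)
    for q in("yellow_muffs","stand","crown","blue_muffs"):
        for r in vision.outline_of(q,f)[:4]:
            print(q,round(r["p"],2),np.round(r["centre"]),np.round(np.nanmedian(W[r["mask"]],0),3))
E
```

```text
0.0 [0.21086069 0.6410123  0.23053547] [[ 9.49914713e-01 -4.27793483e-04  3.12508969e-01]
 [-3.12509258e-01 -1.13196632e-03  9.49914040e-01]
 [-5.26174082e-05 -9.99999268e-01 -1.20896088e-03]] 0.08579032796398058
scene [[ 0.85492041 -0.35274521  0.38037075  0.9467393 ]
 [ 0.51840403  0.6080569  -0.60126871 -0.79159325]
 [-0.0191924   0.71122262  0.7027048   1.152509  ]
 [ 0.          0.          0.          1.        ]] ['color', 'depth', 'fx', 'fy', 'cx', 'cy', 'pose', 'shot'] 506.3112535362459
yellow_muffs 0.88 [170. 409.] [0.42  0.668 0.07 ]
yellow_muffs 0.81 [202. 289.] [0.161 0.295 0.076]
yellow_muffs 0.78 [240. 370.] [0.494 0.247 0.087]
yellow_muffs 0.39 [297. 345.] [ 0.541 -0.027  0.088]
stand 0.7 [418. 343.] [ 0.707 -0.314  0.112]
crown 0.76 [199. 289.] [0.161 0.295 0.077]
crown 0.69 [243. 369.] [0.495 0.244 0.088]
crown 0.58 [169. 410.] [0.427 0.665 0.074]
top [[ 7.16256816e-03  9.85274502e-01 -1.70829896e-01  1.72683439e-01]
 [-9.99974347e-01  7.04953701e-03 -1.26825197e-03  1.07647493e-01]
 [-4.53046552e-05  1.70834598e-01  9.85299720e-01  1.44339465e+00]
 [ 0.00000000e+00  0.00000000e+00  0.00000000e+00  1.00000000e+00]] ['color', 'depth', 'fx', 'fy', 'cx', 'cy', 'pose', 'shot'] 495.9250447808371
yellow_muffs 0.83 [203. 275.] [0.488 0.243 0.114]
yellow_muffs 0.79 [327. 243.] [0.158 0.305 0.118]
yellow_muffs 0.67 [236. 116.] [0.399 0.674 0.087]
stand 0.85 [141. 470.] [ 0.686 -0.293  0.16 ]
stand 0.45 [203. 273.] [0.486 0.241 0.117]
crown 0.84 [206. 275.] [0.488 0.244 0.119]
crown 0.75 [233. 114.] [0.401 0.673 0.088]
crown 0.65 [325. 245.] [0.158 0.303 0.119]
crown 0.3 [180. 195.] [0.565 0.459 0.109]
blue_muffs 0.56 [193. 363.] [0.528 0.005 0.122]
blue_muffs 0.23 [180. 198.] [0.564 0.458 0.11 ]
```

View pics/scene0.png

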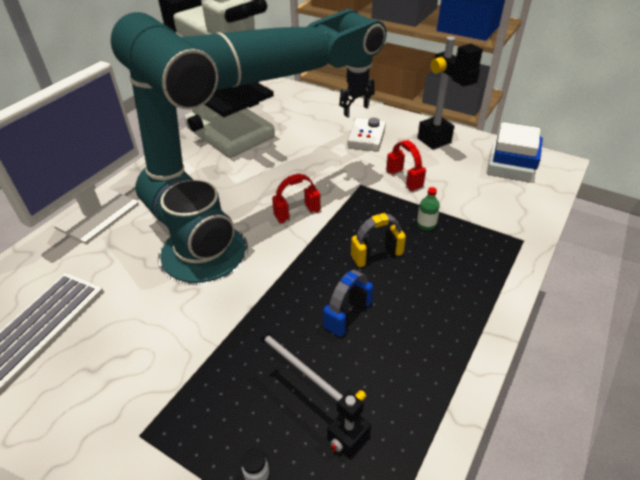

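View pics/top0.png

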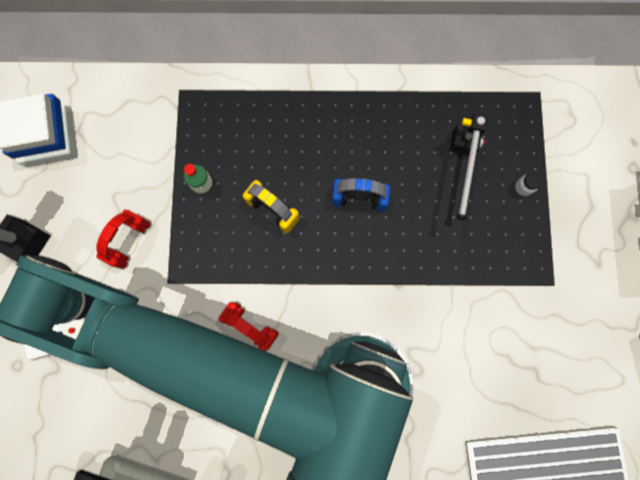

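Scene: yellow pair at top (203,275), scene (240,370); red look-alikes at top (327,243) and (236,116); blue pair at (193,363). Only (203,275) has yellow cups, so that is the target. The crop below should confirm it, and I'll measure the pair and the bar.

Run:
```python
from h import *
for n in("top","scene"):
    W=np.load(n+"0.npy"); C=np.load(n+"c.npy"); hsv=cv2.cvtColor(C,cv2.COLOR_RGB2HSV)
    near=np.hypot(W[...,0]-.488,W[...,1]-.243)<.13
    yel=near&(abs(hsv[...,0].astype(int)-25)<9)&(hsv[...,1]>120)&(hsv[...,2]>60)
    pad=yel&(W[...,2]>.155)
    P=W[pad]; print(n,"pad",len(P),np.median(P,0),np.ptp(P,0))
    A=W[near&(W[...,2]>.03)][:,:2].astype(np.float32); print("rect all",cv2.minAreaRect(A))
    cup=W[yel&(W[...,2]>.08)&(W[...,2]<.105)]
    if len(cup)>10:
        _,l,cen=cv2.kmeans(cup[:,:2].astype(np.float32),2,None,(3,50,1e-4),5,2); print("cups",cen,np.bincount(l[:,0]),np.mean(cen,0),np.arctan2(*(cen[0]-cen[1])[::-1]))
    B=W[(W[...,2]>.15)&(W[...,2]<.178)&(abs(W[...,0]-.68)<.22)&(W[...,1]<-.17)&(W[...,1]>-.45)]
    if len(B):
        g=B[:,:2].astype(np.float32); L=cv2.fitLine(g,cv2.DIST_HUBER,0,.01,.01).ravel(); t=(g-L[2:])@L[:2]
        print("bar",len(B),L,"ends",L[2:]+L[:2]*t.min(),L[2:]+L[:2]*t.max(),np.percentile(B[:,2],[5,50,95]))
        for k in np.arange(t.min(),t.max(),.03):
            s=abs(t-k-.015)<.015
            if s.any(): print(np.round(k,3),s.sum(),np.round(np.median(B[s],0),4),np.round(B[s][:,2].max(),3))
    for q,(x,y) in dict(blue=(.528,.005)).items():
        m=(np.hypot(W[...,0]-x,W[...,1]-y)<.12)&(W[...,2]>.03); print(q,cv2.minAreaRect(W[m][:,:2].astype(np.float32)))
C=np.load("topc.npy")[...,::-1]
a=cv2.resize(C[160:245,225:325],None,fx=4,fy=4);b=cv2.resize(C[100:225,425:550],(400,340)); cv2.imwrite("pics/crop.png",np.hstack([a,cv2.resize(b,(400,340))]))
```

```text
top pad 187 [0.49733869 0.25714352 0.16862614] [0.05826361 0.04888331 0.02063312]
rect all ((0.4979850649833679, 0.2577536404132843), (0.1610696166753769, 0.06498891115188599), 52.284568786621094)
cups [[0.53237915 0.3134393 ]
 [0.45422262 0.20395212]] [121 166] [0.49330088 0.25869572] 0.9508409
bar 748 [ 0.9839801  -0.17827837  0.6260415  -0.28949746] ends [ 0.45893246 -0.2592205 ] [ 0.7335723 -0.30898  ] [0.15602642 0.16445122 0.17644057]
-0.17 66 [ 0.4745 -0.2612  0.163 ] 0.171
-0.14 68 [ 0.5037 -0.2668  0.1643] 0.171
-0.11 65 [ 0.5325 -0.2734  0.1644] 0.171
-0.08 66 [ 0.5626 -0.2793  0.1639] 0.17
-0.05 64 [ 0.5911 -0.2851  0.1636] 0.169
-0.02 61 [ 0.6205 -0.2918  0.1643] 0.169
0.01 66 [ 0.6495 -0.2987  0.1633] 0.171
0.04 120 [ 0.6871 -0.3038  0.1656] 0.178
0.07 138 [ 0.7104 -0.2923  0.1697] 0.178
0.1 33 [ 0.7281 -0.3101  0.1757] 0.178
blue ((0.5336458683013916, 0.0024915188550949097), (0.15957111120224, 0.06518969684839249), 83.16260528564453)
scene pad 147 [0.5032295  0.25423541 0.16630948] [0.05105647 0.05346813 0.01730661]
rect all ((0.4998871386051178, 0.2552252411842346), (0.16168616712093353, 0.06973595917224884), 53.253753662109375)
cups [[0.54362726 0.3001796 ]
 [0.46429047 0.19677007]] [131 141] [0.5039589  0.24847484] 0.9163717
bar 1099 [ 0.9747113  -0.22346778  0.6587996  -0.30465102] ends [ 0.45967764 -0.2589992 ] [ 0.7325695  -0.32156393] [0.15591719 0.16388783 0.17691036]
-0.204 75 [ 0.4735 -0.2648  0.1629] 0.168
-0.174 80 [ 0.5035 -0.2708  0.1623] 0.169
-0.144 84 [ 0.5332 -0.2771  0.1632] 0.17
-0.114 87 [ 0.5626 -0.2839  0.1631] 0.17
-0.084 86 [ 0.5908 -0.2895  0.1627] 0.168
-0.054 98 [ 0.6202 -0.296   0.163 ] 0.169
-0.024 94 [ 0.65   -0.3021  0.1631] 0.168
0.006 105 [ 0.6801 -0.308   0.1649] 0.178
0.036 250 [ 0.7128 -0.3187  0.1727] 0.178
0.066 139 [ 0.7297 -0.3211  0.1708] 0.178
blue ((0.5375004410743713, -0.0005750358104705811), (0.16119658946990967, 0.06539320200681686), 83.75005340576172)
```

View pics/crop.png

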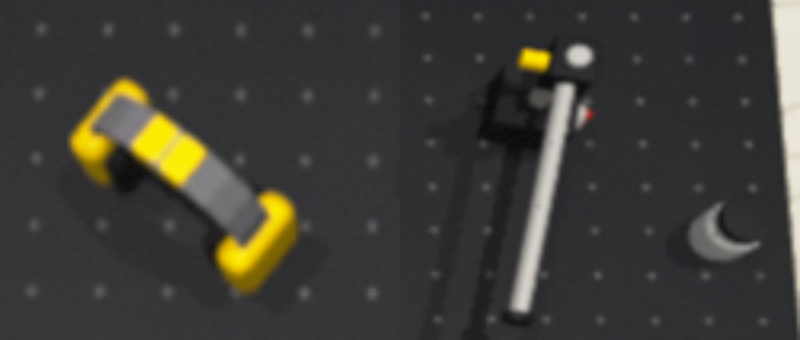

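The crop shows yellow cups and a yellow pad on a grey band, so this is the right pair. It sits at about (0.498, 0.256) with its cup axis at 52.7°. The bar's middle is at about (0.582, -0.286), running at -12°, with its top at about 0.164. I'm moving over the pair now.

Emit:
step_arm:
  grip: 1
  plan:
    - {"x": 0.01,"y": -0.015,"z": 0.02,"spin": -0.14}
    - {"x": 0.04,"y": -0.05,"z": 0.04,"spin": -0.28}
    - {"x": 0.07,"y": -0.09,"z": 0.06,"spin": -0.42}
    - {"x": 0.1,"y": -0.13,"z": 0.07,"spin": -0.56}
    - {"x": 0.13,"y": -0.17,"z": 0.07,"spin": -0.7}
    - {"x": 0.16,"y": -0.21,"z": 0.07,"spin": -0.84}
    - {"x": 0.19,"y": -0.25,"z": 0.07,"spin": -0.98}
    - {"x": 0.22,"y": -0.29,"z": 0.07,"spin": -1.12}
    - {"x": 0.25,"y": -0.33,"z": 0.07,"spin": -1.26}
    - {"x": 0.27,"y": -0.36,"z": 0.07,"spin": -1.4}

```text
t: 1.5
tool_pos: [0.4821, 0.279, 0.3014]
tcp_rot: [[-0.153, 0.0, 0.988], [-0.988, 0.0, -0.153], [-0.0, -1.0, 0.0]]
contact_force: [0.4, 0.5, 0.4]
grip_width: 0.0854
```

Emit:
step_arm:
  plan:
    - {"x": 0.005,"y": -0.006,"z": 0,"spin": -0.1}
    - {"x": 0.01,"y": -0.012,"z": 0,"spin": -0.2}
    - {"x": 0.013,"y": -0.018,"z": 0,"spin": -0.3}
    - {"x": 0.016,"y": -0.023,"z": 0,"spin": -0.4}
    - {"x": 0.016,"y": -0.023,"z": 0,"spin": -0.497}
    - {"x": 0.016,"y": -0.023,"z": 0,"spin": -0.497}
    - {"x": 0.016,"y": -0.023,"z": 0,"spin": -0.497}
    - {"x": 0.016,"y": -0.023,"z": 0,"spin": -0.497}
    - {"x": 0.016,"y": -0.023,"z": 0,"spin": -0.497}
    - {"x": 0.016,"y": -0.023,"z": 0,"spin": -0.497}

```text
t: 2.5
tool_pos: [0.498, 0.256, 0.3015]
tcp_rot: [[-0.605, 0.0, 0.796], [-0.796, -0.0, -0.605], [-0.0, -1.0, 0.0]]
contact_force: [-0.7, -0.2, -1.0]
grip_width: 0.0855
```

```bash
cat >> h.py <<'E'
def wpts(f,o):
    v,u=np.mgrid[0:480,0:640]; d=f["depth"]; a=(u-f["cx"])/f["fx"]; b=(v-f["cy"])/f["fy"]; th=np.hypot(a,b)
    k=np.tan(np.minimum(th,1.5))/np.maximum(th,1e-9)
    P=np.stack([a*k*d,-b*k*d,-d],-1); T=np.array(f["tool_from_camera"]); Q=P@T[:3,:3].T+T[:3,3]
    W=Q@np.array(o["tcp_rot"]).T+np.array(o["tool_pos"]); W[(d<=0)|(th>1.2)]=np.nan
    return W
E
python3 - <<'E'
from h import *
o=bot.get_obs(); f=vision.grab_frame("wrist"); save(f,"w1.png"); W=wpts(f,o); print(o["tool_pos"],np.degrees(np.arctan2(o["tcp_rot"][1][2],o["tcp_rot"][0][2])))
hsv=cv2.cvtColor(f["color"],cv2.COLOR_RGB2HSV)
yel=(abs(hsv[...,0].astype(int)-25)<9)&(hsv[...,1]>120)&(hsv[...,2]>60)&(np.hypot(W[...,0]-.498,W[...,1]-.256)<.13)
for lo,hi in((.155,.185),(.03,.11)):
    P=W[yel&(W[...,2]>lo)&(W[...,2]<hi)]
    print(lo,len(P),np.median(P,0) if len(P) else 0, cv2.minAreaRect(P[:,:2].astype(np.float32)) if len(P) else 0)
E
```

```text
[0.49800212 0.25604562 0.30147997] -37.21766655780902
0.155 1896 [0.49730757 0.25887212 0.16700085] ((0.4931497275829315, 0.2534988522529602), (0.055073752999305725, 0.02974809519946575), 52.458675384521484)
0.03 1954 [0.52341213 0.30055346 0.09185547] ((0.4974375367164612, 0.2588143050670624), (0.15711624920368195, 0.06450764089822769), 52.19242858886719)
```

View pics/w1.png

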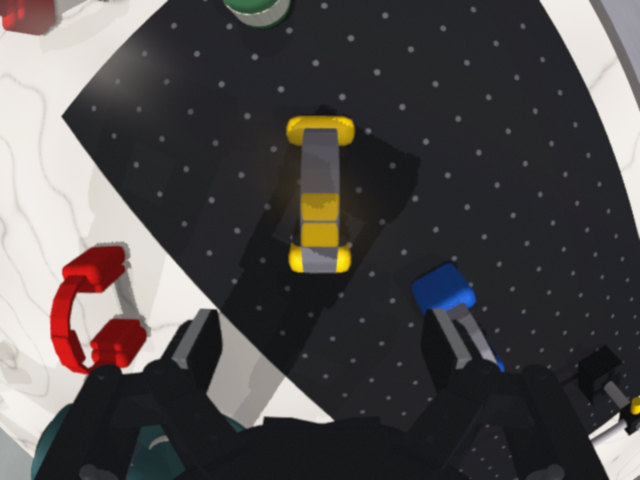

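The wrist view shows the pad at (220,320), square between the fingers. The fit gives centre (0.4975, 0.258) and cup axis 52.3°. I'll descend until the fingertips are just above the pad underside, then grip.

Emit:
step_arm:
  plan:
    - {"x": 0,"y": 0.001,"z": -0.015,"spin": -0.005}
    - {"x": 0,"y": 0.002,"z": -0.04,"spin": -0.005}
    - {"x": 0,"y": 0.002,"z": -0.065,"spin": -0.005}
    - {"x": 0,"y": 0.002,"z": -0.09,"spin": -0.005}
    - {"x": 0,"y": 0.002,"z": -0.11,"spin": -0.005}
    - {"x": 0,"y": 0.002,"z": -0.125,"spin": -0.005}
    - {"x": 0,"y": 0.002,"z": -0.14,"spin": -0.005}
    - {"x": 0,"y": 0.002,"z": -0.15,"spin": -0.005}
    - {"x": 0,"y": 0.002,"z": -0.153,"spin": -0.005}
    - {"x": 0,"y": 0.002,"z": -0.153,"spin": -0.005}

```text
t: 3.55
tool_pos: [0.4981, 0.2581, 0.1484]
tcp_rot: [[-0.609, 0.0, 0.793], [-0.793, -0.0, -0.609], [-0.0, -1.0, 0.0]]
contact_force: [0.3, 0.3, -0.0]
grip_width: 0.0854
```

Emit:
step_arm:
  grip: -1
  plan:
    - {"z": 0}
    - {"z": 0}
    - {"z": 0}
    - {"z": 0}
    - {"z": 0}
    - {"z": 0}
    - {"z": 0}
    - {"z": 0}
    - {"z": 0}
    - {"z": 0}

```text
$.plan[0]: bad value
```

Emit:
step_arm:
  grip: -1
  plan:
    - {"x": 0,"y": 0,"z": 0,"spin": 0}
    - {"x": 0,"y": 0,"z": 0,"spin": 0}
    - {"x": 0,"y": 0,"z": 0,"spin": 0}
    - {"x": 0,"y": 0,"z": 0,"spin": 0}
    - {"x": 0,"y": 0,"z": 0,"spin": 0}
    - {"x": 0,"y": 0,"z": 0,"spin": 0}
    - {"x": 0,"y": 0,"z": 0,"spin": 0}
    - {"x": 0,"y": 0,"z": 0,"spin": 0}
    - {"x": 0,"y": 0,"z": 0,"spin": 0}
    - {"x": 0,"y": 0,"z": 0,"spin": 0}

```text
t: 4.55
tool_pos: [0.4982, 0.2583, 0.149]
tcp_rot: [[-0.609, 0.001, 0.793], [-0.793, 0.0, -0.609], [-0.001, -1.0, 0.001]]
contact_force: [-1.6, 1.6, 5.1]
grip_width: 0.0284
```

Emit:
step_arm:
  plan:
    - {"x": 0,"y": 0,"z": 0.003,"spin": 0}
    - {"x": 0,"y": 0,"z": 0.008,"spin": 0}
    - {"x": 0,"y": 0,"z": 0.015,"spin": 0}
    - {"x": 0,"y": 0,"z": 0.025,"spin": 0}
    - {"x": 0,"y": 0,"z": 0.037,"spin": 0}
    - {"x": 0,"y": 0,"z": 0.05,"spin": 0}
    - {"x": 0,"y": 0,"z": 0.065,"spin": 0}
    - {"x": 0,"y": 0,"z": 0.08,"spin": 0}
    - {"x": 0,"y": 0,"z": 0.09,"spin": 0}
    - {"x": 0,"y": 0,"z": 0.095,"spin": 0}

```text
t: 5.55
tool_pos: [0.4985, 0.2584, 0.2455]
tcp_rot: [[-0.609, 0.002, 0.793], [-0.793, 0.001, -0.609], [-0.002, -1.0, 0.001]]
contact_force: [0.6, -0.0, -2.7]
grip_width: 0.0288
```

It's held: the wrist force is -2.7 N for a 2.45 N weight. I'll raise it clear of everything.

Emit:
step_arm:
  plan:
    - {"x": 0,"y": 0,"z": 0.01,"spin": 0.03}
    - {"x": 0,"y": 0,"z": 0.025,"spin": 0.08}
    - {"x": 0,"y": 0,"z": 0.04,"spin": 0.14}
    - {"x": 0,"y": 0,"z": 0.055,"spin": 0.2}
    - {"x": 0,"y": 0,"z": 0.07,"spin": 0.26}
    - {"x": 0,"y": 0,"z": 0.085,"spin": 0.32}
    - {"x": 0,"y": 0,"z": 0.1,"spin": 0.38}
    - {"x": 0,"y": 0,"z": 0.11,"spin": 0.42}
    - {"x": 0,"y": 0,"z": 0.12,"spin": 0.445}
    - {"x": 0,"y": 0,"z": 0.125,"spin": 0.445}

```text
t: 6.55
tool_pos: [0.4985, 0.2584, 0.3712]
tcp_rot: [[-0.208, 0.002, 0.978], [-0.978, 0.002, -0.208], [-0.002, -1.0, 0.002]]
contact_force: [0.3, -0.7, -2.4]
grip_width: 0.029
```

Run:
```python
from h import *
f=vision.grab_frame("scene"); save(f,"s1.png",(120,420,230,550),2); W=pts(f)
hsv=cv2.cvtColor(f["color"],cv2.COLOR_RGB2HSV)
yel=(abs(hsv[...,0].astype(int)-25)<9)&(hsv[...,1]>120)&(hsv[...,2]>60)&(np.hypot(W[...,0]-.498,W[...,1]-.256)<.13)
P=W[yel]; print(len(P),P.min(0),P.max(0),cv2.minAreaRect(P[:,:2].astype(np.float32)))
```

```text
951 [0.45386424 0.17153534 0.23217831] [0.54751116 0.33032876 0.54106966] ((0.5027558207511902, 0.2540673613548279), (0.16422052681446075, 0.0659269243478775), 76.46984100341797)
```

View pics/s1.png

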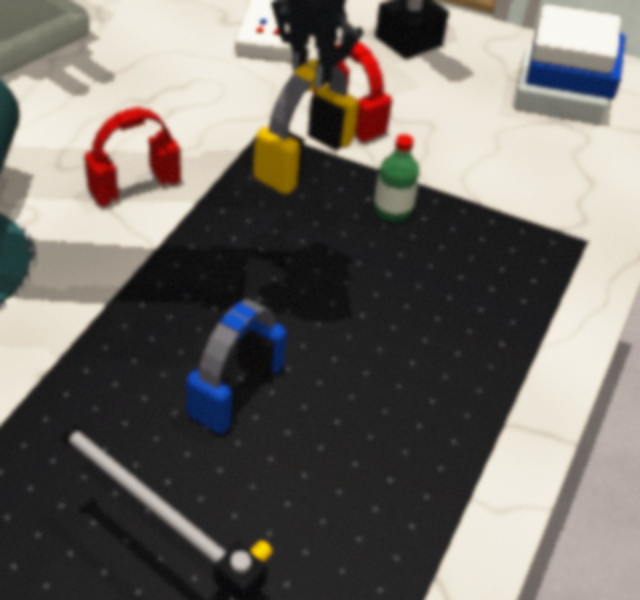

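The pair hangs level in the gripper (crop pixel (300,130)), with the cup undersides at about 0.232, clear of the blue pair. I'll carry it over the bar.

Emit:
step_arm:
  plan:
    - {"x": 0.001,"y": -0.006,"z": 0,"spin": 0}
    - {"x": 0.003,"y": -0.02,"z": 0,"spin": 0}
    - {"x": 0.006,"y": -0.045,"z": 0,"spin": 0}
    - {"x": 0.011,"y": -0.08,"z": 0,"spin": 0}
    - {"x": 0.016,"y": -0.115,"z": 0,"spin": 0}
    - {"x": 0.02,"y": -0.15,"z": 0,"spin": 0}
    - {"x": 0.025,"y": -0.185,"z": 0,"spin": 0}
    - {"x": 0.03,"y": -0.215,"z": 0,"spin": 0}
    - {"x": 0.033,"y": -0.235,"z": 0,"spin": 0}
    - {"x": 0.034,"y": -0.245,"z": 0,"spin": 0}

```text
t: 7.6
tool_pos: [0.5324, 0.011, 0.3711]
tcp_rot: [[-0.211, 0.002, 0.977], [-0.977, 0.002, -0.211], [-0.002, -1.0, 0.001]]
contact_force: [0.0, 0.6, -3.2]
grip_width: 0.0285
```

Emit:
step_arm:
  plan:
    - {"x": 0.002,"y": -0.012,"z": 0,"spin": 0}
    - {"x": 0.005,"y": -0.035,"z": 0,"spin": 0}
    - {"x": 0.01,"y": -0.07,"z": 0,"spin": 0}
    - {"x": 0.015,"y": -0.11,"z": 0,"spin": 0}
    - {"x": 0.02,"y": -0.15,"z": 0,"spin": 0}
    - {"x": 0.026,"y": -0.19,"z": 0,"spin": 0}
    - {"x": 0.032,"y": -0.23,"z": 0,"spin": 0}
    - {"x": 0.036,"y": -0.26,"z": 0,"spin": 0}
    - {"x": 0.039,"y": -0.285,"z": 0,"spin": 0}
    - {"x": 0.04,"y": -0.296,"z": 0,"spin": 0}

```text
t: 8.6
tool_pos: [0.5723, -0.2869, 0.3703]
tcp_rot: [[-0.212, 0.001, 0.977], [-0.977, 0.002, -0.212], [-0.002, -1.0, 0.0]]
contact_force: [0.5, -0.1, -2.2]
grip_width: 0.0288
```

Run:
```python
from h import *
o=bot.get_obs(); print(o["tool_pos"],o["contact_force"])
for n in("scene","wrist"):
    f=vision.grab_frame(n); W=pts(f) if n=="scene" else wpts(f,o); save(f,n+"2.png")
    m=(W[...,2]>.15)&(W[...,2]<.17)&(abs(W[...,0]-.56)<.1)&(abs(W[...,1]+.283)<.05)
    B=W[m]; print(n,len(B))
    if len(B)>20:
        L=cv2.fitLine(B[:,:2].astype(np.float32),cv2.DIST_HUBER,0,.01,.01).ravel(); print(L,np.ptp(B,0),"y at .572",L[3]+(.572-L[2])*L[1]/L[0],np.percentile(B[:,2],[50,95]))
    hsv=cv2.cvtColor(f["color"],cv2.COLOR_RGB2HSV)
    P=W[(abs(hsv[...,0].astype(int)-25)<9)&(hsv[...,1]>120)&(hsv[...,2]>60)&(np.hypot(W[...,0]-.572,W[...,1]+.283)<.13)&(W[...,2]>.2)&(W[...,2]<.4)]
    if len(P): print("yel",P.min(0),P.max(0),cv2.minAreaRect(P[:,:2].astype(np.float32)))
```

```text
[ 0.57232242 -0.28690795  0.37025114] [ 0.49169999 -0.07201393 -2.19073352]
scene 339
[ 0.97131884 -0.23778082  0.62562203 -0.29719532] [0.19992171 0.05683336 0.01658372] y at .572 -0.28406852 [0.16300867 0.1670628 ]
yel [ 0.52870783 -0.37152013  0.23457388] [ 0.62108534 -0.21382982  0.39604488] ((0.57542884349823, -0.2893628180027008), (0.15956158936023712, 0.06424269080162048), 77.502685546875)
wrist 2015
[ 0.9773371  -0.2116889   0.5531459  -0.27843827] [0.19991202 0.05754173 0.0126128 ] y at .572 -0.28252202 [0.16300351 0.1649118 ]
yel [ 0.5316199  -0.35569028  0.27135274] [ 0.61732453 -0.20420908  0.39530546] ((0.5713293552398682, -0.2848884165287018), (0.1552906036376953, 0.06526539474725723), 77.6773910522461)
```

Bar and pair line up: the bar is at y ≈ -0.283 at x = 0.572, at -12.2°. I'll lower to just above contact.

Emit:
step_arm:
  plan:
    - {"x": 0,"y": 0.003,"z": -0.005,"spin": 0}
    - {"x": 0,"y": 0.004,"z": -0.015,"spin": 0}
    - {"x": 0,"y": 0.004,"z": -0.03,"spin": 0}
    - {"x": 0,"y": 0.004,"z": -0.045,"spin": 0}
    - {"x": 0,"y": 0.004,"z": -0.06,"spin": 0}
    - {"x": 0,"y": 0.004,"z": -0.075,"spin": 0}
    - {"x": 0,"y": 0.004,"z": -0.09,"spin": 0}
    - {"x": 0,"y": 0.004,"z": -0.1,"spin": 0}
    - {"x": 0,"y": 0.004,"z": -0.11,"spin": 0}
    - {"x": 0,"y": 0.004,"z": -0.115,"spin": 0}

```text
t: 9.7
tool_pos: [0.5722, -0.2818, 0.2544]
tcp_rot: [[-0.212, 0.0, 0.977], [-0.977, 0.003, -0.212], [-0.003, -1.0, -0.0]]
contact_force: [-0.7, -0.1, -1.9]
grip_width: 0.0291
```

Emit:
step_arm:
  plan:
    - {"x": 0,"y": 0,"z": -0.005,"spin": 0}
    - {"x": 0,"y": 0,"z": -0.015,"spin": 0}
    - {"x": 0,"y": 0,"z": -0.025,"spin": 0}
    - {"x": 0,"y": 0,"z": -0.035,"spin": 0}
    - {"x": 0,"y": 0,"z": -0.045,"spin": 0}
    - {"x": 0,"y": 0,"z": -0.055,"spin": 0}
    - {"x": 0,"y": 0,"z": -0.063,"spin": 0}
    - {"x": 0,"y": 0,"z": -0.07,"spin": 0}
    - {"x": 0,"y": 0,"z": -0.075,"spin": 0}
    - {"x": 0,"y": 0,"z": -0.077,"spin": 0}

```text
t: 10.7
tool_pos: [0.5721, -0.2818, 0.1768]
tcp_rot: [[-0.212, -0.0, 0.977], [-0.977, 0.003, -0.212], [-0.003, -1.0, -0.001]]
contact_force: [0.1, 0.7, -1.7]
grip_width: 0.0289
```

Emit:
step_arm:
  plan:
    - {"x": 0,"y": -0.001,"z": -0.001,"spin": 0}
    - {"x": 0,"y": -0.001,"z": -0.002,"spin": 0}
    - {"x": 0,"y": -0.001,"z": -0.003,"spin": 0}
    - {"x": 0,"y": -0.001,"z": -0.004,"spin": 0}
    - {"x": 0,"y": -0.001,"z": -0.005,"spin": 0}
    - {"x": 0,"y": -0.001,"z": -0.006,"spin": 0}
    - {"x": 0,"y": -0.001,"z": -0.007,"spin": 0}
    - {"x": 0,"y": -0.001,"z": -0.008,"spin": 0}
    - {"x": 0,"y": -0.001,"z": -0.008,"spin": 0}
    - {"x": 0,"y": -0.001,"z": -0.008,"spin": 0}

```text
t: 11.7
tool_pos: [0.5722, -0.2828, 0.1688]
tcp_rot: [[-0.212, -0.0, 0.977], [-0.977, 0.003, -0.212], [-0.003, -1.0, -0.001]]
contact_force: [0.6, 0.4, -2.3]
grip_width: 0.0288
```

Run:
```python
from h import *
f=vision.grab_frame("scene"); save(f,"s3.png",(250,450,230,430),3)
```

```text
(no output)
```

View pics/s3.png

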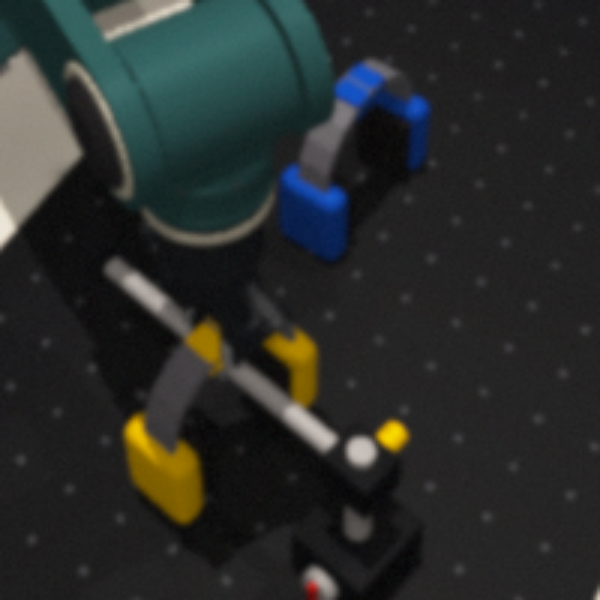

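The bar passes under the pad with a cup on each side (crop (165,470) and (295,370)). I'll ease down to contact.

Emit:
step_arm:
  plan:
    - {"x": 0,"y": 0,"z": -0.0005,"spin": 0}
    - {"x": 0,"y": 0,"z": -0.001,"spin": 0}
    - {"x": 0,"y": 0,"z": -0.0015,"spin": 0}
    - {"x": 0,"y": 0,"z": -0.002,"spin": 0}
    - {"x": 0,"y": 0,"z": -0.002,"spin": 0}
    - {"x": 0,"y": 0,"z": -0.002,"spin": 0}
    - {"x": 0,"y": 0,"z": -0.002,"spin": 0}
    - {"x": 0,"y": 0,"z": -0.002,"spin": 0}
    - {"x": 0,"y": 0,"z": -0.002,"spin": 0}
    - {"x": 0,"y": 0,"z": -0.002,"spin": 0}

```text
t: 12.75
tool_pos: [0.5723, -0.2828, 0.1679]
tcp_rot: [[-0.212, 0.001, 0.977], [-0.977, 0.003, -0.212], [-0.003, -1.0, 0.0]]
contact_force: [-3.1, 1.5, 6.6]
grip_width: 0.0287
```

Contact: the force went from -2.3 to +6.6 N, with the pad underside at about 0.165, the bar top. I'll release.

Emit:
step_arm:
  grip: 0.2
  plan:
    - {"x": 0,"y": 0,"z": 0,"spin": 0}
    - {"x": 0,"y": 0,"z": 0,"spin": 0}
    - {"x": 0,"y": 0,"z": 0,"spin": 0}
    - {"x": 0,"y": 0,"z": 0,"spin": 0}
    - {"x": 0,"y": 0,"z": 0,"spin": 0}
    - {"x": 0,"y": 0,"z": 0,"spin": 0}
    - {"x": 0,"y": 0,"z": 0,"spin": 0}
    - {"x": 0,"y": 0,"z": 0,"spin": 0}
    - {"x": 0,"y": 0,"z": 0,"spin": 0}
    - {"x": 0,"y": 0,"z": 0,"spin": 0}

```text
t: 13.75
tool_pos: [0.5722, -0.2828, 0.1679]
tcp_rot: [[-0.212, 0.001, 0.977], [-0.977, 0.003, -0.212], [-0.003, -1.0, 0.0]]
contact_force: [1.1, -0.5, 0.3]
grip_width: 0.0513
```

Emit:
step_arm:
  plan:
    - {"x": 0,"y": 0,"z": 0.003,"spin": 0}
    - {"x": 0,"y": 0,"z": 0.008,"spin": 0}
    - {"x": 0,"y": 0,"z": 0.015,"spin": 0}
    - {"x": 0,"y": 0,"z": 0.025,"spin": 0}
    - {"x": 0,"y": 0,"z": 0.04,"spin": 0}
    - {"x": 0,"y": 0,"z": 0.06,"spin": 0}
    - {"x": 0,"y": 0,"z": 0.08,"spin": 0}
    - {"x": 0,"y": 0,"z": 0.11,"spin": 0}
    - {"x": 0,"y": 0,"z": 0.14,"spin": 0}
    - {"x": 0,"y": 0,"z": 0.15,"spin": 0}

```text
t: 14.75
tool_pos: [0.5726, -0.283, 0.3227]
tcp_rot: [[-0.212, 0.005, 0.977], [-0.977, 0.0, -0.212], [-0.001, -1.0, 0.005]]
contact_force: [-0.4, -0.1, -0.1]
grip_width: 0.0516
```

```bash
cat > chk.py <<'E'
from h import *
o=bot.get_obs(); print(o["t"],o["tool_pos"],o["contact_force"],o["grip_width"])
for n in("scene","wrist"):
    f=vision.grab_frame(n); W=pts(f) if n=="scene" else wpts(f,o)
    if n=="scene": save(f,"s4.png",(150,450,230,550),2)
    hsv=cv2.cvtColor(f["color"],cv2.COLOR_RGB2HSV)
    Y=(abs(hsv[...,0].astype(int)-25)<9)&(hsv[...,1]>120)&(hsv[...,2]>60)&(np.hypot(W[...,0]-.572,W[...,1]+.283)<.12)
    P=W[Y&(W[...,2]<.25)]; print(n,len(P),P.min(0),P.max(0),cv2.minAreaRect(P[:,:2].astype(np.float32)))
    T=P[P[:,2]>.15]; print("pad",np.median(T,0),np.percentile(T[:,2],90))
    u=np.array([-.978*0+.212,.977]); s=(P[:,:2]-[.572,-.2828])@u
    for k in(-1,1): C=P[(s*k>.045)&(P[:,2]<.13)]; print("cup",k,len(C),np.median(C,0) if len(C) else 0,np.percentile(C[:,2],[2,98]) if len(C) else 0)
    m=(np.hypot(W[...,0]-.536,W[...,1]-.001)<.12)&(W[...,2]>.03)&(W[...,2]<.2); 
    if m.sum()>50: print("blue",cv2.minAreaRect(W[m][:,:2].astype(np.float32)))
E
python3 chk.py
```

```text
14.75 [ 0.57256241 -0.28303684  0.32269619] [-0.42036945 -0.1382081  -0.13393252] 0.051648273212001695
scene 1221 [ 0.48583457 -0.36788312  0.0062702 ] [ 0.62146385 -0.19566328  0.19075733] ((0.5518784523010254, -0.2726295292377472), (0.17479750514030457, 0.11607858538627625), 77.58004760742188)
pad [ 0.57851957 -0.2848821   0.18569812] 0.18840009868188412
cup -1 594 [ 0.57182408 -0.35778697  0.09406328] [0.00957669 0.1165188 ]
cup 1 303 [ 0.61096568 -0.22815971  0.1057651 ] [0.01159156 0.11700672]
blue ((0.5382693409919739, -0.0006661489605903625), (0.16103392839431763, 0.06305193901062012), 83.8680191040039)
wrist 3899 [ 0.50690979 -0.40055955  0.00692709] [ 0.6248496  -0.20024574  0.18868608] ((0.5674867033958435, -0.2987951934337616), (0.19081780314445496, 0.08279258757829666), 77.66478729248047)
pad [ 0.57076282 -0.28156358  0.18611216] 0.18707400430195087
cup -1 678 [ 0.57242031 -0.34493366  0.11059177] [0.00871484 0.11417184]
cup 1 1332 [ 0.5864401  -0.21477063  0.11077535] [0.00955476 0.11410723]
blue ((0.5244548320770264, -0.06875000894069672), (0.022670218721032143, 0.0666952058672905), 78.88238525390625)
```

View pics/s4.png

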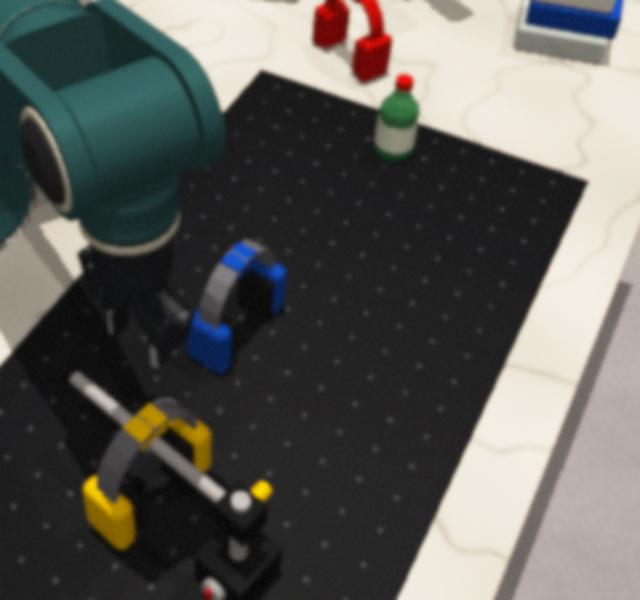

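The pair hangs on the bar: pad top at 0.186 to 0.187, both cup tops level at 0.114, blue pair and bottle unmoved. I'll wait a second and check for swing and that the canister hasn't moved before handing in.

Emit:
step_arm:
  plan:
    - {"x": 0,"y": 0,"z": 0,"spin": 0}
    - {"x": 0,"y": 0,"z": 0,"spin": 0}
    - {"x": 0,"y": 0,"z": 0,"spin": 0}
    - {"x": 0,"y": 0,"z": 0,"spin": 0}
    - {"x": 0,"y": 0,"z": 0,"spin": 0}
    - {"x": 0,"y": 0,"z": 0,"spin": 0}
    - {"x": 0,"y": 0,"z": 0,"spin": 0}
    - {"x": 0,"y": 0,"z": 0,"spin": 0}
    - {"x": 0,"y": 0,"z": 0,"spin": 0}
    - {"x": 0,"y": 0,"z": 0,"spin": 0}

```text
t: 15.85
tool_pos: [0.5725, -0.283, 0.3202]
tcp_rot: [[-0.212, 0.004, 0.977], [-0.977, 0.001, -0.212], [-0.002, -1.0, 0.003]]
contact_force: [0.2, -0.3, -0.0]
grip_width: 0.0511
```

```bash
cat >> chk.py <<'E'
f=vision.grab_frame("top"); d=np.abs(f["color"].astype(int)-np.load("topc.npy")).max(2)
print("top diff canister",d[165:205,505:545].max(),"bottle",d[160:200,180:215].max())
E
python3 chk.py && python3 -c "
from plant import job
print(job.sign_off())"
```

```text
15.85 [ 0.5725183  -0.28300048  0.32019178] [ 0.18092325 -0.31533639 -0.02034448] 0.05108559862924189
scene 1222 [ 0.48686084 -0.367209    0.00498141] [ 0.62205064 -0.1948422   0.19125807] ((0.5524105429649353, -0.2721739411354065), (0.17539826035499573, 0.11644353717565536), 77.34020233154297)
pad [ 0.57829998 -0.28488171  0.18602445] 0.18870604826320186
cup -1 594 [ 0.57198475 -0.35774538  0.09424375] [0.01030085 0.11660231]
cup 1 303 [ 0.61075763 -0.22851723  0.10553128] [0.01331093 0.11629396]
blue ((0.537852942943573, -0.0007869750261306763), (0.16249294579029083, 0.06416606158018112), 84.07169342041016)
wrist 3935 [ 0.50621556 -0.40115322  0.00685091] [ 0.6249997  -0.20021351  0.18840575] ((0.5674301385879517, -0.29908889532089233), (0.19113169610500336, 0.08354773372411728), 77.64253234863281)
pad [ 0.57075501 -0.28141967  0.18596048] 0.186849411672502
cup -1 678 [ 0.57187904 -0.34475095  0.11056645] [0.00870659 0.11403809]
cup 1 1348 [ 0.58599914 -0.21467435  0.11062985] [0.00924861 0.11385198]
blue ((0.5250467658042908, -0.06883508712053299), (0.022107739001512527, 0.06586345285177231), 80.21028137207031)
top diff canister 104 bottle 9
the job is handed in; nothing more can be done
None
```

I hung the yellow ear defenders on the bar and handed the job in at about 16 s. I pinched them by the pad, carried them over the blue pair and lowered them until they touched the bar before letting go. The hand-in gave no verdict.

**Last checks:**
- **Position:** the pad underside is at about 0.165 m, the height of the bar top. It is within a few mm of the bar line sideways, near the middle of the free length.
- **Level and at rest:** one cup hangs on each side, with both cup tops at 0.114 m. Two looks 1.1 s apart agreed to under 1 mm.
- **Robot:** it touches nothing; the gripper is about 0.13 m above the pad and the wrist force is near zero.
- **Blue pair and bottle:** the blue pair measured within about 1 mm of its earlier position. The bottle's patch in the top view is unchanged.

**Check that did not pass:** the top-view image around the lens canister did change, by up to 104 grey levels. I had set the script to hand in without waiting for that result, so I did not follow it up. It is probably the arm or its shadow now covering that spot. The planned motion stayed clear of the canister and no unexpected force showed, but I did not measure its position again.

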